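Level the rod rest and load the glass canes

TASK

The rod rest at the glass bench stands crooked: screw its foot until the rest is level, then throw the red clamp lever fully over to the other side. Only then lay every glass cane that is on the bench across both rails of the rest, in the pair of notches marked with its own colour and centred between the rails, setting each down gently rather than dropping it. Leave the other things on the bench where they are.

Things in the scene. Friction and masses are not known exactly. Their poses are not given: they have to be found in the camera images.
- stand: Steel rod rest, heel fixed to the bench. Two notched rails 276 mm long run along its y, at x = -50 and 50 mm, 8 mm thick. When level, notch floors are 118 and tooth peaks 143 mm up. 5 notches at 50 mm pitch, 24 mm wide at the floor, above 12 mm flaring at 45 deg. Free depth between rails: down to 64 mm (ends 78). Origin on the bench under the rails' middle. Foot screw and lever: on an arm at -y.
- rest (a joint): tilt of the rest about its heel (+y end of the rails, 130 mm from the middle), rad: 0 = level, negative = the foot screw's end (-y) is too low. Starts at -0.036 to -0.071; moves only with the foot screw, 0.025 rad per rad of screw.
- foot (a joint): foot screw angle, rad, growing clockwise from above, 0 to 4.4; clockwise raises the -y end. Level at 3.14, where the orange bar first comes parallel to the stand's x axis (the direction of canes in the notches) when turned clockwise from its start (0.3 to 1.7). Stiff (0.15 N m), stays where it is left.
- foot_grip (a point): foot screw's orange grip bar, 54 mm along this point's x, 14 mm thick along y, 34 mm tall; top 14 mm above this point, which lies on the upright screw axis at stand x = 0, y = -215 mm, 102 mm above the bench when level. It turns with the screw and rises with the arm. A dark disc 54 mm across lies below, its top 20 mm under this point.
- clamp (a joint): red clamp lever, rad: 0 = leaning to the stand's -x side (open, as at the start), 1.0 = leaning fully to the +x side (clamped). It stays where it is left.
- clamp_tip (a point): free top end of the red clamp lever, an 85 mm stick about 10 mm thick that leans 0.5 rad either side of upright and swings in the stand's x-z plane, on a small grey block on the arm 83 mm beyond the foot screw (stand y = -298 mm). Pushed near the tip towards the stand's +x it swings over by about 80 mm.
- notch_red (a point): where the centre of the red cane lies when it rests in its pair of notches: half-way between the rails, 8 mm above the notch floors (126 mm above the bench when level), at stand y = -100 mm; red colour marks are on both rails there. Its x axis runs across the rails, along the seated cane.
- notch_yellow (a point): where the centre of the yellow cane lies when it rests in its pair of notches: half-way between the rails, 8 mm above the notch floors (126 mm above the bench when level), at stand y = -50 mm; yellow colour marks are on both rails there. Its x axis runs across the rails, along the seated cane.
- notch_green (a point): where the centre of the green cane lies when it rests in its pair of notches: half-way between the rails, 8 mm above the notch floors (126 mm above the bench when level), at stand y = 0 mm; green colour marks are on both rails there. Its x axis runs across the rails, along the seated cane.
- notch_blue (a point): where the centre of the blue cane lies when it rests in its pair of notches: half-way between the rails, 8 mm above the notch floors (126 mm above the bench when level), at stand y = 50 mm; blue colour marks are on both rails there. Its x axis runs across the rails, along the seated cane.
- notch_white (a point): where the centre of the white cane lies when it rests in its pair of notches: half-way between the rails, 8 mm above the notch floors (126 mm above the bench when level), at stand y = 100 mm; white colour marks are on both rails there. Its x axis runs across the rails, along the seated cane.
- red_mid (a point): centre of the red glass cane (may be absent): a hexagonal solid glass bar 200 mm long along this point's x axis, 16 mm across flats, 18.5 mm across corners, about 100 g, lying on one flat on the bench, centre 8 mm above it.
- yellow_mid (a point): centre of the yellow glass cane (may be absent): a hexagonal solid glass bar 200 mm long along this point's x axis, 16 mm across flats, 18.5 mm across corners, about 100 g, lying on one flat on the bench, centre 8 mm above it.
- green_mid (a point): centre of the green glass cane (may be absent): a hexagonal solid glass bar 200 mm long along this point's x axis, 16 mm across flats, 18.5 mm across corners, about 100 g, lying on one flat on the bench, centre 8 mm above it.
- blue_mid (a point): centre of the blue glass cane (may be absent): a hexagonal solid glass bar 200 mm long along this point's x axis, 16 mm across flats, 18.5 mm across corners, about 100 g, lying on one flat on the bench, centre 8 mm above it.
- white_mid (a point): centre of the white glass cane (may be absent): a hexagonal solid glass bar 200 mm long along this point's x axis, 16 mm across flats, 18.5 mm across corners, about 100 g, lying on one flat on the bench, centre 8 mm above it.
- frit_jar: amber jar of frit, 64 mm across, 85 mm tall; origin at its underside; leave it alone.
- bead_jar: green bead jar, 56 mm across, 70 mm tall; origin at its underside; leave it alone.
- marver: black graphite block 90 x 70 x 22 mm; origin at its underside; leave it alone.
- paddle: graphite paddle 200 mm long along its x, wooden handle; origin at its underside; leave it alone.
- notebook: blue notebook 150 x 110 x 16 mm; origin at its underside; leave it alone.
- steel_bowl: steel bowl 110 mm across, 50 mm tall; origin at its underside; leave it alone.
- tweezers: steel tweezers 150 mm long, flat on the bench; origin at its underside; leave it alone.
Not all that is in view belongs to the job. What is meant by the part that bears yellow_mid is not black or brown, and is the smaller of those in its own colour.

How it is judged (in metres and radians):
On the way, in this order (a step that is already met when the one before it is completed fails the run):
1. the rest is level, the clamp still open (value of joint rest between -0.009 and 0.009 rad and value of joint clamp below 0.3 rad), for 0.3 s.
2. the clamp lever is over, the rest still level (value of joint rest between -0.009 and 0.009 rad and value of joint clamp above 0.75 rad), for 0.2 s.
At the end, for the whole second after the job is handed in: The rest is level within 0.009 rad, the clamp lever is past 0.75 rad, and every cane present lies at rest in both notches of its colour: its centre within 25 mm lengthwise, 9 mm sideways and 7 mm in height of the notch point, aligned within 0.12 rad (all of step 2 and x of red_mid in the frame of notch_red between -0.025 and 0.025 m and y of red_mid in the frame of notch_red between -0.009 and 0.009 m and z of red_mid in the frame of notch_red between -0.007 and 0.007 m and angle between the x axis of red_mid and the x axis of notch_red, either way round below 0.12 rad and linear speed of each of cane_red, cane_yellow, cane_green, cane_blue, cane_white below 0.02 m/s and x of yellow_mid in the frame of notch_yellow between -0.025 and 0.025 m and y of yellow_mid in the frame of notch_yellow between -0.009 and 0.009 m and z of yellow_mid in the frame of notch_yellow between -0.007 and 0.007 m and angle between the x axis of yellow_mid and the x axis of notch_yellow, either way round below 0.12 rad and x of green_mid in the frame of notch_green between -0.025 and 0.025 m and y of green_mid in the frame of notch_green between -0.009 and 0.009 m and z of green_mid in the frame of notch_green between -0.007 and 0.007 m and angle between the x axis of green_mid and the x axis of notch_green, either way round below 0.12 rad and x of blue_mid in the frame of notch_blue between -0.025 and 0.025 m and y of blue_mid in the frame of notch_blue between -0.009 and 0.009 m and z of blue_mid in the frame of notch_blue between -0.007 and 0.007 m and angle between the x axis of blue_mid and the x axis of notch_blue, either way round below 0.12 rad and x of white_mid in the frame of notch_white between -0.025 and 0.025 m and y of white_mid in the frame of notch_white between -0.009 and 0.009 m and z of white_mid in the frame of notch_white between -0.007 and 0.007 m and angle between the x axis of white_mid and the x axis of notch_white, either way round below 0.12 rad); the robot touches nothing.
It fails at once if a cane touches the rest before the clamp lever is over (value of joint clamp below 0.5 rad and contact force between any of cane_red, cane_yellow, cane_green, cane_blue, cane_white and stand above 0.5 N).
It fails at once if a cane hits the rest hard (over 60 N) (contact force between any of cane_red, cane_yellow, cane_green, cane_blue, cane_white and stand above 60 N).
It fails at once if a cane is dropped: let go from more than about 20 mm above where it lies on the rest ((height (world z) of red_mid above 0.134 m and linear speed of cane_red above 0.5 m/s and contact force between cane_red and the fingers below 0.05 N) or (height (world z) of yellow_mid above 0.134 m and linear speed of cane_yellow above 0.5 m/s and contact force between cane_yellow and the fingers below 0.05 N) or (height (world z) of green_mid above 0.134 m and linear speed of cane_green above 0.5 m/s and contact force between cane_green and the fingers below 0.05 N) or (height (world z) of blue_mid above 0.134 m and linear speed of cane_blue above 0.5 m/s and contact force between cane_blue and the fingers below 0.05 N) or (height (world z) of white_mid above 0.134 m and linear speed of cane_white above 0.5 m/s and contact force between cane_white and the fingers below 0.05 N)).
It fails at once if another thing on the bench is shifted by more than 40 mm (distance of any of frit_jar, bead_jar, marver, paddle, notebook, steel_bowl, tweezers from where it was at the start of the episode above 0.04 m).
Of cane_red, cane_yellow, cane_green, cane_blue, cane_white only 3 to 5 are there at a start; the rules pass over those that are not, and their reading is None.
At some moment in a run one of cane_red, cane_yellow, cane_green, cane_blue, cane_white may be knocked a few centimetres aside while the robot is not near it.
It also fails if it takes over 210 s, if anything falls off the work surface, if the arm or the gripper's body presses on something with over 40 N, if the wrist force passes 120 N, or if a joint passes its speed limit or range.

ROBOT

A 6-joint arm with a two-finger parallel gripper is mounted at the origin on the work surface. World frame = base frame: x ahead of the robot, y to its left, z up, the work surface at z = 0. Lengths are in m, angles in degrees, forces in N, time in s.
With the tool pointing down it reaches from about 0.35 to 0.875 m from the base axis. Payload 4.2 kg.
Tool frame: the origin (TCP) lies at the very end of the fingers, on their centre line; the grasp point (between the pads) lies 19 mm behind it (r.grip_point_offset is the distance from the TCP to the grasp point, in m); z points along the fingers, y is the line along which they close (so a half turn about z gives the same grasp; the last joint's range is limited). The gripper opens to 87 mm and grips with 3 to 60 N. Pads are 19 mm wide; open, the fingers measure 117 mm over their backs; the gripper's body (75 mm by 190 mm) begins 51 mm behind the grasp point.
Start: joints at [-55.084, 22.042, 0.453, 0, -68.411, -14.817], TCP at [0.215, -0.587, 0.223] pointing down, gripper open.
Joint ranges: [-179.83, 179.83], [-69.29, 118.12], [-61.27, 80.66], [-181.25, 117.63], [-171.15, -9.14], [-177.46, 177.46]. Speed limits (degrees/s): [159.86, 159.86, 180, 180, 180, 180].

INTERFACE

Orientations are given as a 3x3 rotation matrix whose columns are the frame's x, y, z axes.
In Python, from station import r, cams gives the robot as it stands. The module is installed in compiled form; this text tells all that it offers.
- The arm moves only by the shell command python3 -m handwheel 'ROWS'. ROWS is JSON, a list that holds one entry, the list of rows, each a list of 7 numbers: the turn, a rotation vector about the tool's x, y, z in units of 6 degrees (1.0 is 6 degrees), then the shift along the tool's x, y, z in m, then the finger opening in m, from 0 to 0.087. In form: [[[ax, ay, az, x, y, z, jaw], ...]]. A call has 1 to 12 rows; each row shifts and turns the commanded pose from where the row before left it, along the tool's axes as they then stand; what a row does not reach is not made up. A row lasts 1/10 s, in which the tool goes at most 50 mm and 8.59 degrees, less where a joint would pass 70% of its speed; a pose out of reach is approached as far as the arm can. A call with a gripper value outside its range is refused whole. The fingers move at their own pace and stop on an object; the grip force is fixed at half the most. Time passes only in rows, so rows that do not move let the fingers close. It gives the time, the measured TCP pose, the force, the opening and the grip force at its end, in the units of the state.
- r.sense(): the state, without advancing time (a new reading comes with each control period).
- cams.capture(name): name is "side" or "top"; returns the picture (420x560x3 uint8, red, green, blue); there is no depth.
- cams.get_calibration(name): a dict with "camera_matrix" (3x3 intrinsics, pixels), "rvec" (rotation vector, rad) and "tvec" (3), from world to camera coordinates, as OpenCV has them. Camera axes: x right, y down, z forward; pixel columns grow to the right and rows downward; lengths in m; the calibration is good to about 2 mm. A picture is of the moment at which its call begins. get_calibration takes no time and is no camera call.
- r.finish_job(): hands the job in; it is judged then, once.
The state is a dict: "time_s": time; "joints": joint angles; "joint_velocities": joint speeds; "effort": joint torques, N m; "tcp_pos": TCP position; "ee_rot": TCP orientation; "wrist_force": force on the tool from outside, world axes, zero at the start; "moment": the same for the moment, N m; "gripper_width": opening from 0.0 (shut) to 1.0 (fully open); "gripper_force": force on a finger pad.
Only numpy, scipy, OpenCV 4.12 (cv2) and the standard library are available. Lean on these libraries where they do the work, as an engineer would, in place of code of your own. Each camera call takes 0.05 s, during which the arm holds its last target. There are 200 camera calls.

## Working session

There is one attempt and no reset: what is moved stays moved. The work goes in short steps, Python scripts to look and compute and a shell command to move; the robot and the scene stay as the last step left them, time stands still between calls to the robot, and variables do not carry over. Pictures are saved under pics/ and viewed, at most 14 in all, crops included, and the job is handed in when it is done.

```bash
mkdir -p pics
cat > h.py <<'E'
import numpy as np, cv2
from station import r, cams
def snap(n,f,crop=None,s=1):
    im=cams.capture(n); cv2.imwrite('pics/raw_'+f,im[:,:,::-1])
    if crop: x0,y0,x1,y1=crop; im=im[y0:y1,x0:x1]
    if s!=1: im=cv2.resize(im,None,fx=s,fy=s,interpolation=cv2.INTER_CUBIC)
    cv2.imwrite('pics/'+f,im[:,:,::-1])
def cal(n):
    c=cams.get_calibration(n); return np.array(c['camera_matrix'],float),np.array(c['rvec'],float).ravel(),np.array(c['tvec'],float).ravel()
def proj(n,P):
    K,rv,t=cal(n); return cv2.projectPoints(np.atleast_2d(np.array(P,float)),rv,t,K,None)[0].reshape(-1,2)
def back(n,px,z):
    K,rv,t=cal(n); R=cv2.Rodrigues(rv)[0]; px=np.atleast_2d(np.array(px,float))
    d=(R.T@np.linalg.inv(K)@np.c_[px,np.ones(len(px))].T).T; c=-R.T@t
    return c+d*((z-c[2])/d[:,2])[:,None]
E
python3 - <<'E'
from h import *
snap('top','t0.png',None,1.42); snap('side','s0.png',None,1.42)
s=r.sense();print(s['tcp_pos'],s['ee_rot'],s['time_s'],r.grip_point_offset)
for n in('top','side'):
    K,rv,t=cal(n);R=cv2.Rodrigues(rv)[0];print(n,K[0,0],-R.T@t,R[2])
E
```

```text
[ 0.21460607 -0.58642646  0.22156991] [[-9.39170772e-01 -3.43449693e-01 -7.54916351e-04]
 [-3.43450513e-01  9.39169003e-01  1.82436448e-03]
 [ 8.24166162e-05  1.97266621e-03 -9.99998051e-01]] 0.1 0.0187
top 393.5161860738746 [ 0.3410123  -0.07269675  1.34858529] [ 0.13045799  0.01248213 -0.99137526]
side 441.43144742306794 [ 0.29514261 -1.1925905   1.08682799] [ 0.13668277  0.75123509 -0.64572723]
```

View pics/t0.png

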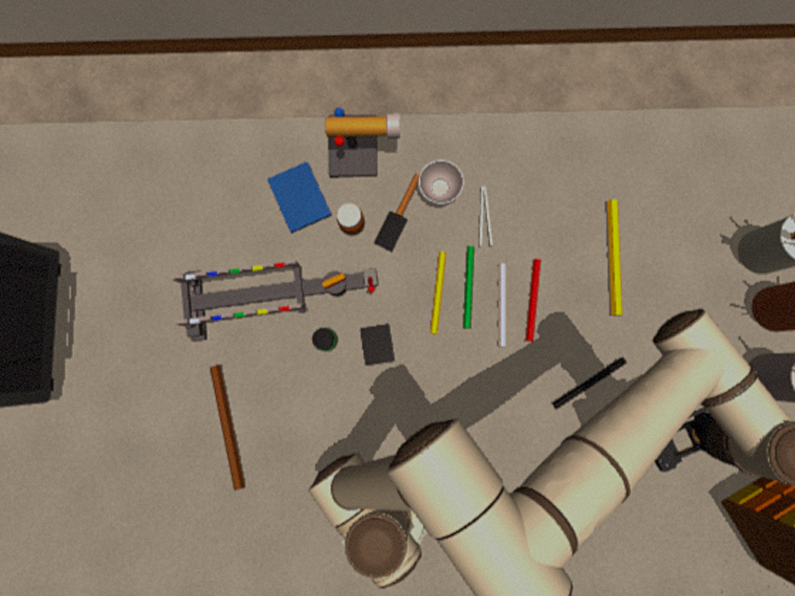

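View pics/s0.png

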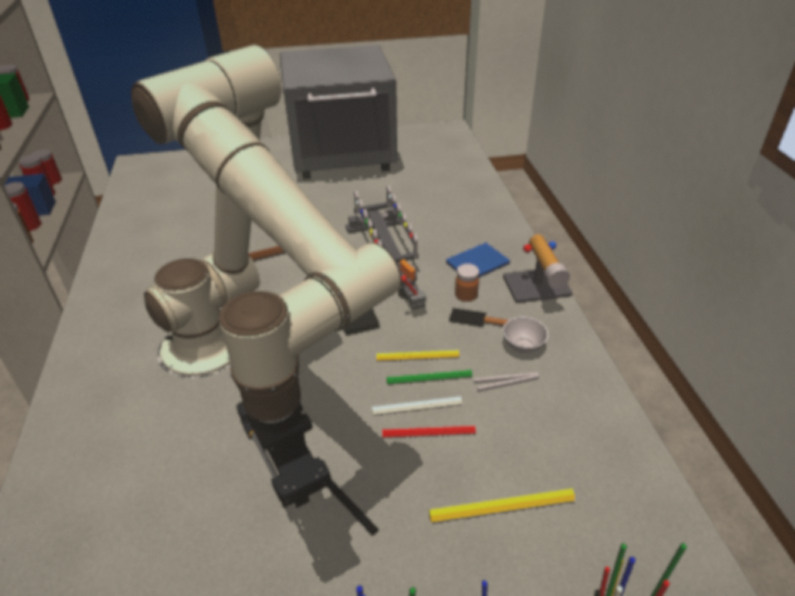

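The top view (shown at 1.42x) has red, white, green and the small yellow cane at about (533,300), (502,305), (469,287) and (438,292). There is no blue cane. The large yellow bar at (614,257) is a distractor. The rest runs from white marks at (192,276)/(196,322) to red marks at (280,267)/(283,316), with the orange bar at (334,281) and the lever at (372,280).

```bash
cat > det.py <<'E'
from h import *
def blobs(im,col,amin=3):
    hsv=cv2.cvtColor(im,cv2.COLOR_RGB2HSV).astype(int);H,S,V=hsv[...,0],hsv[...,1],hsv[...,2]
    m={'red':((H<6)|(H>174))&(S>170)&(V>90),'yellow':(abs(H-28)<5)&(S>150)&(V>90),'green':(abs(H-65)<15)&(S>120)&(V>50),
       'white':(S<40)&(V>150),'orange':(abs(H-14)<6)&(S>170)&(V>110),'blue':(abs(H-112)<12)&(S>130)}[col].astype(np.uint8)
    n,l,st,c=cv2.connectedComponentsWithStats(m)
    return [(st[i],c[i],np.argwhere(l==i)[:,::-1]) for i in range(1,n) if st[i][4]>=amin]
def axis(n,pts,z):
    P=back(n,pts,z)[:,:2];c=P.mean(0);w,v=np.linalg.eigh(np.cov((P-c).T));d=v[:,1];d*=np.sign(d[0]) or 1
    t=(P-c)@d; mid=c+d*(t.max()+t.min())/2
    return mid,np.degrees(np.arctan2(d[1],d[0])),t.max()-t.min()
E
python3 - <<'E'
from det import *
im=cams.capture('top')
for c in('red','yellow','green','white','orange'):
    for st,ce,p in blobs(im,c):
        if not(120<ce[0]<450 and 80<ce[1]<260):continue
        o=c,st[4],ce.round(1)
        if st[4]>80 or c=='orange':
            m,a,L=axis('top',p,.015 if c!='orange' else .11);print(*o,m.round(4),a.round(1),L.round(3))
        else: print(*o,back('top',ce,.137)[0].round(4))
E
```

```text
red 41 [238.6  98.7] [0.8494 0.0776 0.137 ]
red 278 [375.  211.3] [ 0.4901 -0.3708] -8.1 0.197
red 20 [196.6 186.3] [0.5651 0.2103 0.137 ]
red 30 [260.8 201. ] [0.5147 0.0092 0.137 ]
red 21 [200. 217.] [0.4682 0.1987 0.137 ]
yellow 386 [433.5 181.1] [ 0.5933 -0.5755] -1.6 0.282
yellow 211 [308.2 206. ] [ 0.5138 -0.1443] -7.7 0.197
yellow 23 [180.7 188.4] [0.5593 0.2601 0.137 ]
yellow 24 [184.  219.3] [0.4618 0.2482 0.137 ]
green 262 [329.6 201.6] [ 0.5266 -0.2179] -4.5 0.197
green 21 [164.9 190.6] [0.5535 0.31   0.137 ]
green 23 [168.3 221.4] [0.4563 0.2973 0.137 ]
green 17 [234.2 239.6] [0.3961 0.0923 0.137 ]
white 48 [276.6  86. ] [ 0.8893 -0.0458  0.137 ]
white 18 [300.6 116.5] [ 0.785  -0.1207  0.137 ]
white 12 [310.5 112.5] [ 0.7976 -0.1529  0.137 ]
white 3 [315.7 113.3] [ 0.7944 -0.1693  0.137 ]
white 17 [321.9 118.3] [ 0.7775 -0.1887  0.137 ]
white 6 [295.  127.5] [ 0.749  -0.1022  0.137 ]
white 127 [309.1 131.6] [ 0.7741 -0.154 ] -71.8 0.043
white 3 [326. 128.] [ 0.7451 -0.2008  0.137 ]
white 143 [341.3 152.3] [ 0.7006 -0.2637] 0.0 0.147
white 7 [323.6 135. ] [ 0.7223 -0.1923  0.137 ]
white 3 [299. 138.] [ 0.7142 -0.1141  0.137 ]
white 216 [245.2 150.6] [0.7107 0.0701] -19.5 0.057
white 226 [353.6 213.9] [ 0.4822 -0.2975] -2.3 0.198
white 20 [133.4 194.4] [0.5435 0.4089 0.137 ]
white 21 [136.6 225.3] [0.4459 0.3958 0.137 ]
orange 390 [249.6  88. ] [0.8968 0.0431] 89.2 0.139
orange 111 [287. 137.] [ 0.7277 -0.0767] -25.9 0.1
orange 46 [234.5 197.1] [0.5329 0.0949] -65.8 0.051
```

Run:
```python
from det import *
from scipy.optimize import least_squares
S={'red':-.1,'yellow':-.05,'green':0,'blue':.05,'white':.1}
obs=[]
def model(p,x,y,z):  # tilt about heel y=.13
    X,Y,yaw,t=p[:4]; y2=.13+(y-.13)*np.cos(t)-z*np.sin(t)*1; z2=z*np.cos(t)+(y-.13)*np.sin(t)*1
    c,s=np.cos(yaw),np.sin(yaw); return [X+c*x-s*y2,Y+s*x+c*y2,z2]
# t<0 -> low at -y : z2=z+(y-.13)*sin(-t)
p0=[.5057,.3035,.112,.047,.137,.05]
ims={n:cams.capture(n) for n in('top','side')}
for n in ims:
  B={c:blobs(ims[n],c,2) for c in S}
  for c in S:
    for sx in(-1,1):
      u=proj(n,model(p0,sx*.05,S[c],.137))[0]
      k=[b for b in B[c] if b[0][4]<80 and np.hypot(*(b[1]-u))<10]
      if k:
        b=min(k,key=lambda b:np.hypot(*(b[1]-u)));obs.append((n,sx,S[c],b[1],c));print(n,c,sx,b[0][4],b[1].round(1),u.round(1))
def f(p): return np.concatenate([proj(n,model(p,sx*p[5],y,p[4]))[0]-u for n,sx,y,u,c in obs])
q=least_squares(f,p0,loss='soft_l1');print(q.x.round(4),np.abs(q.fun).round(1).max(),q.fun.round(1))
p=q.x.copy();
print('foot',np.round(model(p,0,-.215,.102),4))
for zz in(.1,.12,.14,.16,.18): print(zz,proj('top',model(p,-.04,-.298,zz)).round(0),proj('side',model(p,-.04,-.298,zz)).round(0))
snap('side','s1.png',(235,110,335,240),5)
im=ims['top'][160:250,120:280];cv2.imwrite('pics/t1.png',cv2.resize(im,None,fx=5,fy=5,interpolation=2)[:,:,::-1])
```

```text
top red -1 20 [199.8 217. ] [202.8 217.4]
top red 1 20 [196.6 186.3] [199.5 186.2]
top yellow -1 25 [183.9 219.3] [186.8 219.4]
top yellow 1 24 [180.8 188.5] [183.7 188.1]
top green -1 23 [168.3 221.4] [170.7 221.4]
top green 1 20 [164.8 190.5] [167.7 190.1]
top blue -1 20 [152.  223.5] [154.5 223.4]
top blue 1 20 [149.  192.6] [151.8 192. ]
top white -1 21 [136.6 225.3] [138.3 225.5]
top white 1 21 [133.6 194.3] [135.7 193.9]
side white -1 11 [254.1 141.4] [252.  139.8]
[0.5079 0.3151 0.1162 0.0414 0.1208 0.0496] 1.8 [-0.1  0.  -0.1  0.2  0.  -0.2  0.  -0.  -0.2 -0.2  0.3 -0.1  0.2 -0.3
  0.3 -0.2 -0.4 -0.  -0.   0.1 -1.8  0.1]
foot [0.5332 0.0976 0.0876]
0.1 [[262. 207.]] [[282. 205.]]
0.12 [[261. 206.]] [[282. 201.]]
0.14 [[261. 205.]] [[282. 197.]]
0.16 [[261. 204.]] [[282. 192.]]
0.18 [[261. 203.]] [[282. 188.]]
```

View pics/s1.png

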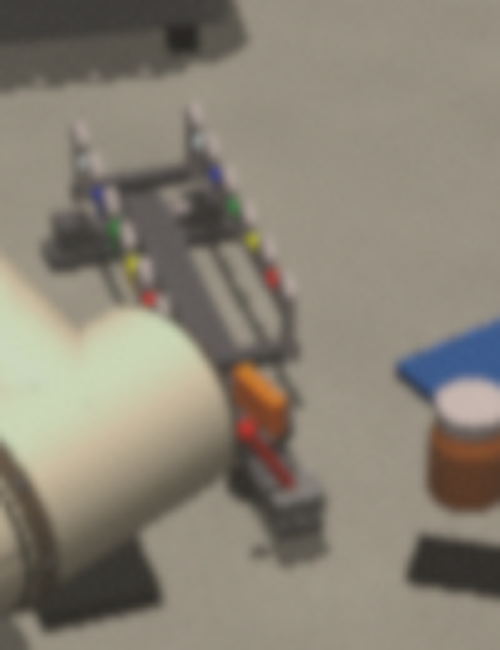

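View pics/t1.png

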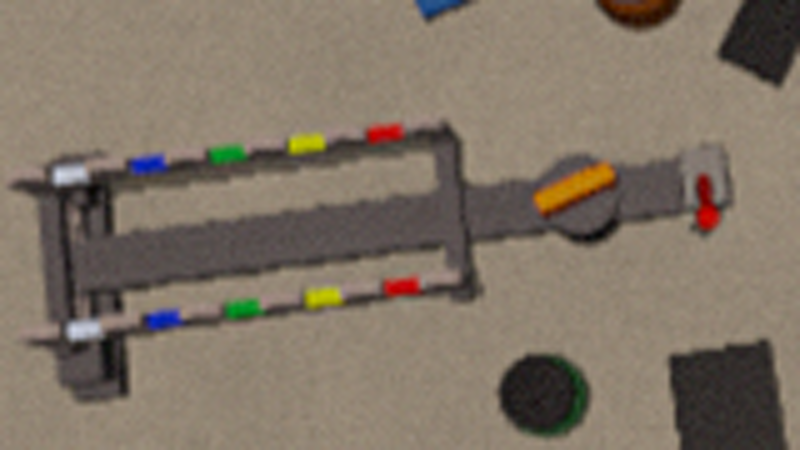

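The marks sit on the notch floors. Stand is at about (0.508, 0.315), yaw 6.7°, and the foot screw at about (0.533, 0.097). In the crops the bar centre is (575,190) in t1 and the lever's ball (707,215) in t1 and (247,428) in s1, with its tip about 0.147 m up when level. Now I write a helper that prints tool-frame deltas.

```bash
cat > d.py <<'E'
import sys
from h import *
# d.py x y z yaw_of_tool_y(deg): tool-frame shift at present orientation, and turn (units, + = clockwise)
x,y,z,a=map(float,sys.argv[1:5]); s=r.sense();R=np.array(s['ee_rot'])
cur=np.degrees(np.arctan2(R[1,1],R[0,1])); 
dz=-((a-cur+180)%360-180)
print('t',round(s['time_s'],2),'tcp',np.round(s['tcp_pos'],4),'yaw',cur.round(2),'shift',np.round(R.T@(np.array([x,y,z])-s['tcp_pos']),4),'turn',round(dz/6,2),'j6',round(s['joints'][5],1),'tilt',np.round(R[:2,2],4),'w',round(s['gripper_width']*.087,4))
E
python3 d.py .533 .0965 .25 204.2
```

```text
t 0.3 tcp [ 0.2147 -0.5867  0.2222] yaw 110.09 shift [-0.5336  0.5323 -0.0274] turn -15.68 j6 -14.8 tilt [-0.0003  0.0006] w 0.087
```

```bash
python3 -m handwheel '[[[0,0,0,-0.03,0.03,-0.004,0.087],[0,0,0,-0.03,0.03,-0.004,0.087],[0,0,0,-0.03,0.03,-0.004,0.087],[0,0,0,-0.03,0.03,-0.004,0.087],[0,0,0,-0.03,0.03,-0.004,0.087],[0,0,0,-0.03,0.03,-0.004,0.087],[0,0,0,-0.03,0.03,-0.004,0.087],[0,0,0,-0.03,0.03,0,0.087],[0,0,0,-0.03,0.03,0,0.087],[0,0,0,-0.03,0.03,0,0.087],[0,0,0,-0.03,0.03,0,0.087],[0,0,0,-0.03,0.03,0,0.087]]]' && python3 -m handwheel '[[[0,0,0,-0.03,0.03,0,0.087],[0,0,0,-0.03,0.03,0,0.087],[0,0,0,-0.03,0.03,0,0.087],[0,0,0,-0.03,0.03,0,0.087],[0,0,0,-0.03,0.03,0,0.087],[0,0,-1.4,-0.02,0.02,0,0.087],[0,0,-1.4,0,0,0,0.087],[0,0,-1.4,0,0,0,0.087],[0,0,-1.4,0,0,0,0.087],[0,0,-1.4,0,0,0,0.087],[0,0,-1.4,0,0,0,0.087],[0,0,-1.4,0,0,0,0.087]]]' && python3 -m handwheel '[[[0,0,-1.4,0,0,0,0.087],[0,0,-1.4,0,0,0,0.087],[0,0,-1.4,0,0,0,0.087],[0,0,0,0,0,0,0.087],[0,0,0,0,0,0,0.087]]]' ; python3 d.py .533 .0965 .25 204.2
```

```text
time_s: 1.5
tcp_pos: [0.4295, -0.1234, 0.2509]
ee_rot: [[-0.939, -0.344, 0.001], [-0.344, 0.939, 0.0], [-0.001, -0.0, -1.0]]
wrist_force: [0.9, -0.5, 0.3]
gripper_width: 0.999
gripper_force: 0.0
time_s: 2.7
tcp_pos: [0.5303, 0.093, 0.2505]
ee_rot: [[-0.187, -0.982, -0.0], [-0.982, 0.187, 0.0], [-0.0, 0.0, -1.0]]
wrist_force: [0.5, 0.7, 0.1]
gripper_width: 0.998
gripper_force: 0.0
time_s: 3.2
tcp_pos: [0.5303, 0.0929, 0.2505]
ee_rot: [[0.241, -0.971, -0.0], [-0.971, -0.241, 0.0], [-0.0, 0.0, -1.0]]
wrist_force: [0.4, -0.5, -0.2]
gripper_width: 0.997
gripper_force: 0.0
t 3.2 tcp [0.5303 0.0929 0.2505] yaw -166.08 shift [-0.0028 -0.0035  0.0005] turn -1.71 j6 -13.3 tilt [-0.0001  0.    ] w 0.0867
```

```bash
python3 -m handwheel '[[[0,0,0,-0.0028,-0.0035,0,0.087],[0,0,-1.4,0,0,0,0.087],[0,0,-0.31,0,0,0,0.087],[0,0,0,0,0,0.04,0.087],[0,0,0,0,0,0.04,0.087],[0,0,0,0,0,0.03,0.087],[0,0,0,0,0,0.02,0.087]]]'; python3 d.py .533 .0965 .075 204.2
python3 - <<'E'
from h import *
snap('top','t2.png',(180,150,300,250),5)
E
```

```text
time_s: 3.9
tcp_pos: [0.5321, 0.0962, 0.1181]
ee_rot: [[0.411, -0.912, -0.003], [-0.912, -0.411, -0.001], [-0.0, 0.003, -1.0]]
wrist_force: [-0.2, -0.1, 0.5]
gripper_width: 1.001
gripper_force: 0.0
t 3.9 tcp [0.5321 0.0962 0.1181] yaw -155.75 shift [ 0.0002 -0.0011  0.043 ] turn 0.01 j6 -3.2 tilt [-0.0032 -0.0012] w 0.0871
```

View pics/t2.png

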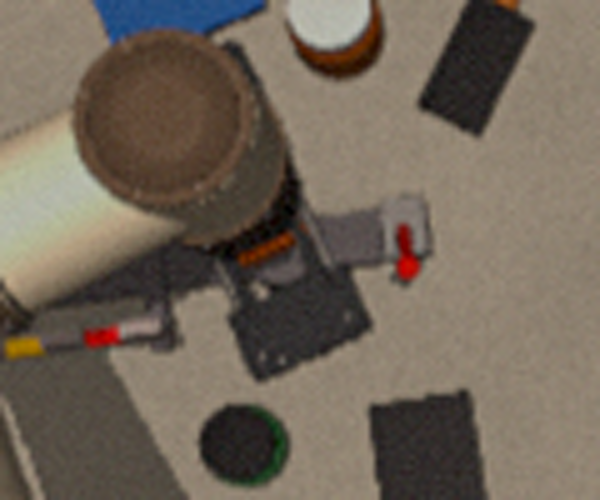

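The orange bar shows at (265,248), parallel to the gripper's x and between the fingers. Descend and close.

```bash
python3 -m handwheel '[[[0,0,0,0,0,0.025,0.087],[0,0,0,0,-0.001,0.018,0.087],[0,0,0,0,0,0,0.0],[0,0,0,0,0,0,0.0],[0,0,0,0,0,0,0.0],[0,0,0,0,0,0,0.0],[0,0,0,0,0,0,0.0],[0,0,0,0,0,0,0.0]]]'; python3 d.py .533 .0965 .075 96.7
```

```text
time_s: 4.75
tcp_pos: [0.5342, 0.097, 0.0781]
ee_rot: [[0.412, -0.911, 0.001], [-0.911, -0.412, 0.0], [-0.0, -0.001, -1.0]]
wrist_force: [0.0, 0.3, -0.8]
gripper_width: 0.542
gripper_force: 0.0
t 4.75 tcp [0.5342 0.097  0.0781] yaw -155.64 shift [-0.      0.0013  0.0031] turn 17.94 j6 -3.1 tilt [0.0009 0.0004] w 0.0472
```

```bash
python3 -m handwheel '[[[0,0,0,0,0,0,0.0],[0,0,0,0,0,0,0.0],[0,0,0,0,0,0,0.0],[0,0,0,0,0,0,0.0],[0,0,0,0,0,0,0.0]]]'; python3 -m handwheel '[[[0,0,0.9,0,0,-0.0007,0.0],[0,0,0.9,0,0,-0.0007,0.0],[0,0,0.9,0,0,-0.0007,0.0],[0,0,0.9,0,0,-0.0007,0.0],[0,0,0.9,0,0,-0.0007,0.0],[0,0,0.9,0,0,-0.0007,0.0]]]'; python3 d.py .533 .0965 .075 96.7
```

```text
time_s: 5.25
tcp_pos: [0.5363, 0.098, 0.0779]
ee_rot: [[0.413, -0.911, 0.005], [-0.911, -0.413, 0.002], [0.0, -0.006, -1.0]]
wrist_force: [5.3, 0.3, -4.7]
gripper_width: 0.157
gripper_force: 30.0
time_s: 5.85
tcp_pos: [0.5362, 0.0987, 0.0826]
ee_rot: [[-0.141, -0.99, 0.005], [-0.99, 0.141, 0.002], [-0.003, -0.004, -1.0]]
wrist_force: [3.2, 4.3, 0.8]
gripper_width: 0.16
gripper_force: 30.2
t 5.85 tcp [0.5362 0.0987 0.0826] yaw 171.87 shift [0.0027 0.0029 0.0076] turn 12.53 j6 -35.6 tilt [0.0048 0.0023] w 0.0139
```

```bash
python3 -m handwheel '[[[0,0,1,0,0,-0.0008,0.0],[0,0,1,0,0,-0.0008,0.0],[0,0,1,0,0,-0.0008,0.0],[0,0,1,0,0,-0.0008,0.0],[0,0,1,0,0,-0.0008,0.0],[0,0,1,0,0,-0.0008,0.0],[0,0,1,0,0,-0.0008,0.0],[0,0,1,0,0,-0.0008,0.0],[0,0,1,0,0,-0.0008,0.0],[0,0,1,0,0,-0.0008,0.0],[0,0,1,0,0,-0.0008,0.0],[0,0,1,0,0,-0.0008,0.0]]]'; python3 -m handwheel '[[[0,0,0.55,0,0,0,0.0],[0,0,0,0,0,0,0]]]';  python3 d.py .533 .0965 .075 96.7
```

```text
time_s: 7.05
tcp_pos: [0.5361, 0.1005, 0.0934]
ee_rot: [[-0.985, -0.172, 0.006], [-0.172, 0.985, 0.005], [-0.007, 0.004, -1.0]]
wrist_force: [-1.6, 11.6, 6.5]
gripper_width: 0.16
gripper_force: 30.0
time_s: 7.25
tcp_pos: [0.5361, 0.1007, 0.0939]
ee_rot: [[-0.993, -0.118, 0.006], [-0.118, 0.993, 0.005], [-0.007, 0.004, -1.0]]
wrist_force: [-2.7, 12.0, 8.6]
gripper_width: 0.16
gripper_force: 30.0
t 7.25 tcp [0.5361 0.1007 0.0939] yaw 96.78 shift [ 0.0037 -0.0038  0.0188] turn 0.01 j6 -110.8 tilt [0.0061 0.0049] w 0.0139
```

```bash
python3 -m handwheel '[[[0,0,0,0,0,0,0.04],[0,0,0,0,0,0,0.04],[0,0,0,0,0,0,0.04],[0,0,0,0,0,0,0.04],[0,0,0,0,0,-0.03,0.04],[0,0,0,0,0,-0.04,0.04],[0,0,0,0,0,-0.04,0.04],[0,0,0,0,0,-0.04,0.04],[0,0,0,-0.05,0,0,0.0],[0,0,0,-0.05,0,0,0.0],[0,0,0,-0.05,0,0,0.0],[0,0,0,0,0,0,0.0]]]'
cat > fit.py <<'E'
from det import *
from scipy.optimize import least_squares
S={'red':-.1,'yellow':-.05,'green':0,'blue':.05,'white':.1}
def model(p,x,y,z):
    X,Y,yaw,t=p[:4]; y2=.13+(y-.13)*np.cos(t)-z*np.sin(t); z2=z*np.cos(t)+(y-.13)*np.sin(t)
    c,s=np.cos(yaw),np.sin(yaw); return [X+c*x-s*y2,Y+s*x+c*y2,z2]
def fit(names=('top','side'),p0=(.508,.315,.1162,0),fixt=False):
  obs=[]
  for n in names:
    im=cams.capture(n)
    for c in S:
      B=blobs(im,c,2)
      for sx in(-1,1):
        u=proj(n,model(p0,sx*.05,S[c],.119))[0]
        k=[b for b in B if b[0][4]<80 and np.hypot(*(b[1]-u))<6]
        if k: obs.append((n,sx,S[c],min(k,key=lambda b:np.hypot(*(b[1]-u)))[1]))
  f=lambda p: np.concatenate([proj(n,model(list(p[:3])+[0 if fixt else p[3]],sx*.05,y,.119))[0]-u for n,sx,y,u in obs])
  q=least_squares(f,p0,loss='soft_l1'); return q.x,q.fun,len(obs)
E
python3 - <<'E'
from fit import *
for n in(('top','side'),('top',),('side',)):
    p,e,k=fit(n);print(n,p.round(4),k,np.abs(e).max().round(2))
p,e,k=fit(('top','side'),fixt=True);print(p.round(4),np.abs(e).max(),k)
im=cams.capture('top')
for st,c,q in blobs(im,'orange'):
    if abs(c[0]-234)<15 and abs(c[1]-197)<15: print(c,axis('top',q,.11))
snap('side','s2.png',(220,110,340,240),4.5);
E
python3 d.py 0.53 0.1 0.2 96.7
```

```text
time_s: 8.45
tcp_pos: [0.6868, 0.1142, 0.2348]
ee_rot: [[-0.993, -0.114, -0.006], [-0.114, 0.993, -0.002], [0.006, -0.002, -1.0]]
wrist_force: [-0.8, 0.4, -1.8]
gripper_width: 0.18
gripper_force: 0.0
('top', 'side') [0.5127 0.3308 0.0975 0.0933] 5 2.64
('top',) [0.5087 0.317  0.1202 0.0158] 2 0.0
('side',) [ 0.5223  0.2805  0.1261 -0.247 ] 2 0.31
[0.5131 0.3147 0.0779 0.    ] 0.6624630433190362 4
[232.70588235 195.90196078] (array([0.53494984, 0.10041628]), np.float64(8.989828733904208), np.float64(0.050617046974740246))
t 8.85 tcp [0.6822 0.1142 0.2431] yaw 96.68 shift [0.1529 0.0035 0.0428] turn -0.0 j6 -106.2 tilt [0.0019 0.0008] w 0.001
```

View pics/s2.png

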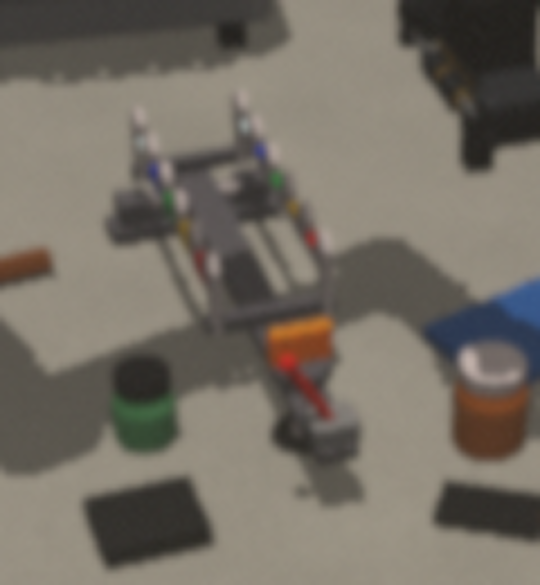

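The bar now lies parallel to the stand's x (s2: about (300,338)); measured at 9° against the stand's 6.7°, so the rest is level. The lever still leans to -x, with its ball at (287,362). Next, the lever.

```bash
python3 d.py 0.458 0.009 0.243 96.7;python3 - <<'E'
from h import *
print(back('top',[261.4,203],.14))
E
```

```text
t 8.85 tcp [0.6822 0.1142 0.2431] yaw 96.68 shift [ 0.2349 -0.0785 -0.0004] turn -0.0 j6 -106.2 tilt [0.0019 0.0008] w 0.001
[[0.50786223 0.00732139 0.14      ]]
```

```bash
python3 -m handwheel '[[[0,0,0,0.04,-0.0131,0,0],[0,0,0,0.04,-0.0131,0,0],[0,0,0,0.04,-0.0131,0,0],[0,0,0,0.04,-0.0131,0,0],[0,0,0,0.04,-0.0131,0,0],[0,0,0,0.035,-0.0131,0,0],[0,0,0,0,0,0.04,0],[0,0,0,0,0,0.04,0],[0,0,0,0,0,0.038,0],[0,0,0,0,0,0,0]]]'; python3 d.py 0.458 0.012 0.125 96.7
```

```text
time_s: 9.85
tcp_pos: [0.4546, 0.0079, 0.1203]
ee_rot: [[-0.993, -0.115, -0.009], [-0.115, 0.993, -0.002], [0.009, -0.001, -1.0]]
wrist_force: [-1.4, -0.3, 0.4]
gripper_width: 0.004
gripper_force: 0.0
t 9.85 tcp [0.4546 0.0079 0.1203] yaw 96.62 shift [-0.0038  0.0037 -0.0048] turn -0.01 j6 -104.8 tilt [-0.0088 -0.0022] w 0.0003
```

```bash
python3 -m handwheel '[[[0,0,0,-0.012,0.003,-0.004,0],[0,0,0,-0.012,0,0,0],[0,0,0,-0.012,0,0,0],[0,0,0,-0.012,0,0,0],[0,0,0,-0.012,0,0,0],[0,0,0,-0.012,0,0,0],[0,0,0,-0.012,0,0,0],[0,0,0,-0.012,0,0,0],[0,0,0,-0.008,0,0,0],[0,0,0,0,0,0,0]]]'
python3 - <<'E'
from h import *
snap('side','s3.png',(220,110,340,240),4.5);
E
python3 d.py 0.562 0.021 0.125 96.7
```

```text
time_s: 10.85
tcp_pos: [0.5581, 0.0232, 0.1257]
ee_rot: [[-0.993, -0.115, -0.012], [-0.115, 0.993, -0.002], [0.012, -0.001, -1.0]]
wrist_force: [-8.4, -0.5, 3.9]
gripper_width: 0.007
gripper_force: 4.9
t 10.9 tcp [0.558  0.0232 0.1258] yaw 96.59 shift [-0.0037 -0.0027  0.0008] turn -0.02 j6 -102.3 tilt [-0.0107 -0.002 ] w 0.0004
```

View pics/s3.png

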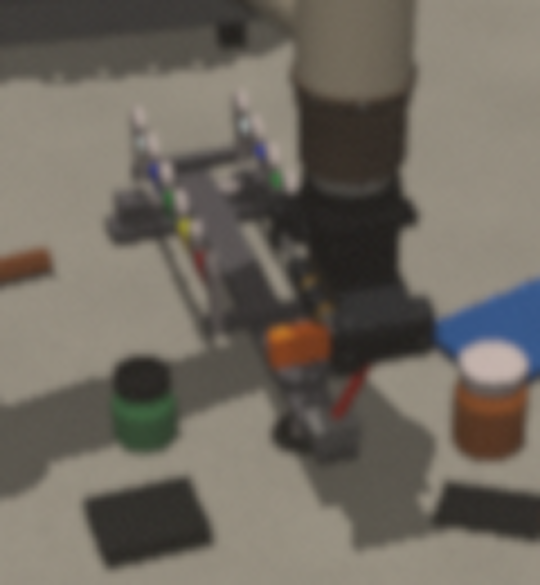

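The lever now leans to +x, with its red stick from (340,415) to (362,372). Back off and head for the canes.

```bash
python3 -m handwheel '[[[0,0,0,0.02,0,0,0],[0,0,0,0.02,0,-0.02,0],[0,0,0,0,0,-0.04,0.05],[0,0,0,0,0,-0.04,0.05],[0,0,0,0,-0.045,0,0.05],[0,0,0,0,-0.045,0,0.05],[0,0,0,0,-0.045,0,0.05],[0,0,0,0.04,-0.03,0,0.05],[0,0,0,0.04,-0.03,0,0.05],[0,0,0,0.04,-0.03,0,0.05],[0,0,0,0,0,0,0.05]]]'
python3 - <<'E'
from fit import *
for n in(('top','side'),('top',),('side',)):
    p,e,k=fit(n,fixt=True);print(n,p.round(4),k,np.abs(e).max().round(2),e.round(1) if len(n)==2 else '')
snap('top','t4.png')
snap('side','s4.png')
im=cams.capture('top')
for c in('red','yellow','green','white'):
    for st,ce,q in blobs(im,c,100):
        if 250<ce[0]<450 and 160<ce[1]<260: m,a,L=axis('top',q,.015);print(c,st[4],m.round(4),a.round(1),L.round(3))
E
python3 d.py .5138 -.1443 .15 82.3
```

```text
time_s: 12.0
tcp_pos: [0.4264, -0.2208, 0.228]
ee_rot: [[-0.994, -0.111, 0.002], [-0.111, 0.994, -0.0], [-0.002, -0.001, -1.0]]
wrist_force: [-0.1, 0.6, 0.2]
gripper_width: 0.564
gripper_force: 0.0
('top', 'side') [0.5077 0.3144 0.1178 0.    ] 11 0.86 [-0.1  0.1 -0.1  0.1  0.   0.   0.2  0.1 -0.   0.  -0.   0.1 -0.1 -0.1
  0.3 -0.1  0.   0.2 -0.1  0.1  0.9 -0.3]
('top',) [0.5078 0.3144 0.1188 0.    ] 10 0.22 
('side',) [0.5038 0.3157 0.1161 0.    ] 1 0.0 
yellow 385 [ 0.5933 -0.5757] -1.6 0.282
white 226 [5.364e-01 3.000e-04] -82.5 0.086
white 173 [ 0.5252 -0.0946] 54.4 0.079
white 373 [ 0.5056 -0.1995] 82.6 0.103
t 12.35 tcp [ 0.43   -0.2173  0.2273] yaw 96.76 shift [-0.0917  0.0626  0.0773] turn 2.41 j6 -75.8 tilt [ 0.0004 -0.0001] w 0.0503
```

View pics/t4.png

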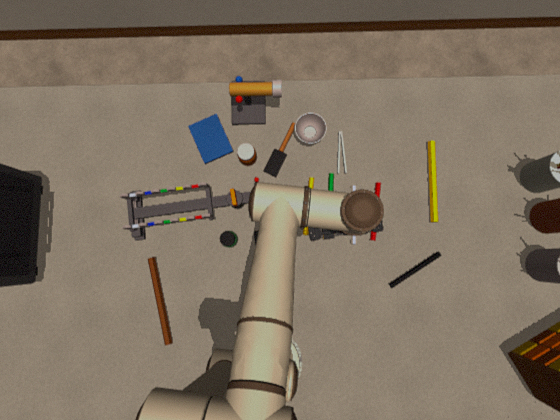

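Top view (t4): the arm covers the cane middles, but the ends of yellow (311,180)/(306,234), green, white and red are where they were. The stand refits level at (0.5077, 0.3144), yaw 6.8°. Grasp yellow.

```bash
python3 -m handwheel '[[[0,0,0,-0.03,0.021,0,0.05],[0,0,0,-0.03,0.021,0,0.05],[0,0,0,-0.0317,0.0206,0,0.05],[0,0,1.2,0,0,0.04,0.05],[0,0,1.21,0,0,0.04,0.05],[0,0,0,0,0,0.04,0.05],[0,0,0,0,0,0.04,0.05],[0,0,0,0,0,0,0.05],[0,0,0,0,0,0,0.05]]]'; python3 d.py .5138 -.1443 .003 82.3
python3 - <<'E'
from h import *
snap('side','s5.png',(200,180,400,330),4)
E
```

```text
time_s: 13.25
tcp_pos: [0.5135, -0.1448, 0.0676]
ee_rot: [[-0.991, 0.134, -0.001], [0.134, 0.991, -0.001], [0.001, -0.001, -1.0]]
wrist_force: [0.0, -0.2, 0.6]
gripper_width: 0.576
gripper_force: 0.0
t 13.25 tcp [ 0.5135 -0.1448  0.0676] yaw 82.31 shift [-0.0002  0.0006  0.0646] turn 0.0 j6 -99.4 tilt [-0.0006 -0.0007] w 0.0501
```

View pics/s5.png

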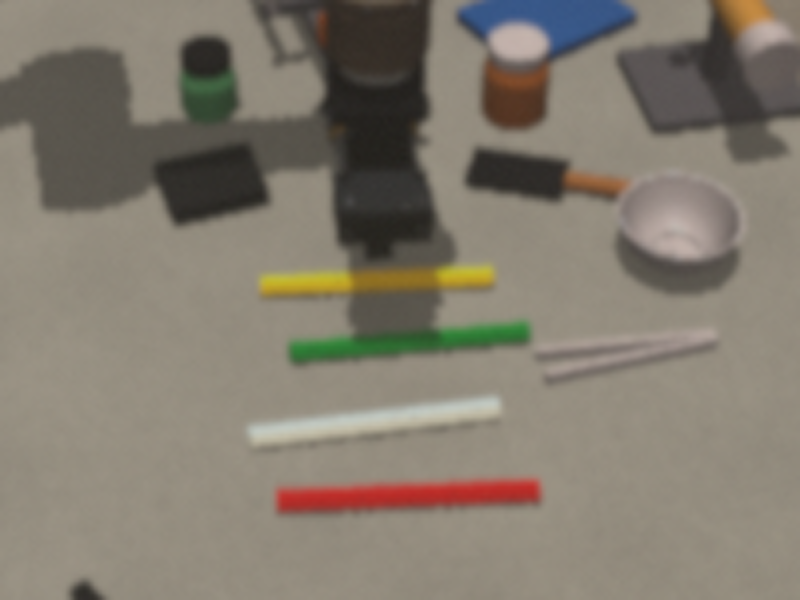

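The gripper stands over the middle of the yellow cane (378,280). Descend, grip, lift.

```bash
python3 -m handwheel '[[[0,0,0,0,0.0006,0.03,0.05],[0,0,0,0,0,0.025,0.05],[0,0,0,0,0,0.009,0.05],[0,0,0,0,0,0,0.0],[0,0,0,0,0,0,0.0],[0,0,0,0,0,0,0.0],[0,0,0,0,0,0,0.0],[0,0,0,0,0,0,0.0],[0,0,0,0,0,0,0.0],[0,0,0,0,0,0,0]]]'; python3 d.py .5138 -.1443 .19 96.8
```

```text
time_s: 14.3
tcp_pos: [0.5133, -0.1446, 0.0041]
ee_rot: [[-0.991, 0.135, 0.001], [0.135, 0.991, -0.0], [-0.001, 0.0, -1.0]]
wrist_force: [-0.3, 1.8, 5.6]
gripper_width: 0.194
gripper_force: 30.0
t 14.3 tcp [ 0.5133 -0.1446  0.0041] yaw 82.22 shift [-0.0007  0.0003 -0.1859] turn -2.43 j6 -99.5 tilt [ 0.0012 -0.0001] w 0.0169
```

```bash
python3 -m handwheel '[[[0,0,0,0,0,-0.03,0],[0,0,0,0,0,-0.04,0],[0,0,0,0,0,-0.04,0],[0,0,-0.6,0,0,-0.04,0],[0,0,-0.6,0,0,-0.036,0],[0,0,-0.6,0,0,0,0],[0,0,-0.63,0,0,0,0],[0,0,0,-0.0025,0.02,0,0],[0,0,0,-0.0045,0.038,0,0],[0,0,0,-0.0045,0.038,0,0],[0,0,0,-0.0045,0.038,0,0],[0,0,0,-0.0045,0.038,0,0]]]' && python3 -m handwheel '[[[0,0,0,-0.0045,0.038,0,0],[0,0,0,-0.0045,0.038,0,0],[0,0,0,-0.0045,0.038,0,0],[0,0,0,-0.0045,0.038,0,0],[0,0,0,-0.0045,0.038,0,0],[0,0,0,-0.0045,0.03,0,0],[0,0,0,0,0.01,0,0],[0,0,0,0,0,0,0],[0,0,0,0,0,0,0]]]'; python3 d.py .5136 .2647 .122 96.8
python3 - <<'E'
from h import *
snap('side','s6.png',(220,80,420,230),4); snap('top','t6.png')
E
```

```text
time_s: 15.5
tcp_pos: [0.5121, 0.0299, 0.1888]
ee_rot: [[-0.993, -0.118, -0.001], [-0.118, 0.993, -0.0], [0.001, 0.0, -1.0]]
wrist_force: [0.7, -0.1, -1.1]
gripper_width: 0.195
gripper_force: 30.0
time_s: 16.4
tcp_pos: [0.512, 0.2593, 0.1888]
ee_rot: [[-0.993, -0.118, -0.001], [-0.118, 0.993, -0.001], [0.001, -0.001, -1.0]]
wrist_force: [-0.7, 0.5, -0.7]
gripper_width: 0.19
gripper_force: 30.0
t 16.4 tcp [0.512  0.2593 0.1888] yaw 96.76 shift [-0.0023  0.0052  0.0668] turn -0.01 j6 -126.3 tilt [-0.0013 -0.001 ] w 0.0166
```

View pics/s6.png

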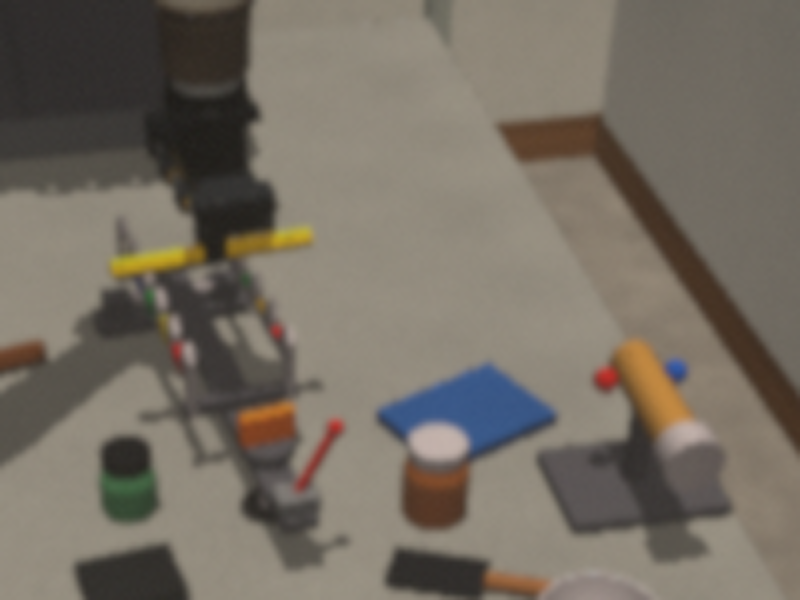

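The yellow cane is held level and straight above the rest, (115,268) to (310,237), and the lever is over at (335,428). Lower gently and release.

```bash
python3 -m handwheel '[[[0,0,0,-0.0023,0.0052,0,0],[0,0,0,0,0,0.015,0],[0,0,0,0,0,0.02,0],[0,0,0,0,0,0.012,0],[0,0,0,0,0,0.006,0],[0,0,0,0,0,0.004,0],[0,0,0,0,0,0.003,0],[0,0,0,0,0,0.002,0],[0,0,0,0,0,0.002,0],[0,0,0,0,0,0.001,0],[0,0,0,0,0,0.001,0],[0,0,0,0,0,0,0]]]'; python3 d.py .5136 .2647 .122 96.8
```

```text
time_s: 17.7
tcp_pos: [0.5141, 0.2657, 0.1234]
ee_rot: [[-0.993, -0.118, 0.0], [-0.118, 0.993, 0.0], [-0.0, 0.0, -1.0]]
wrist_force: [-0.3, 0.5, -1.1]
gripper_width: 0.19
gripper_force: 30.0
t 17.7 tcp [0.5141 0.2657 0.1234] yaw 96.78 shift [ 0.0006 -0.0009  0.0014] turn -0.0 j6 -126.6 tilt [0. 0.] w 0.0166
```

```bash
python3 -m handwheel '[[[0,0,0,0,0,0.001,0],[0,0,0,0,0,0.0005,0],[0,0,0,0,0,0,0.034],[0,0,0,0,0,0,0.034],[0,0,0,0,0,0,0.034],[0,0,0,0,0,0,0.034],[0,0,0,0,0,0,0.034],[0,0,0,0,0,-0.02,0.034],[0,0,0,0,0,-0.03,0.034],[0,0,0,0,0,-0.03,0.034],[0,0,0,0,0,0,0.034]]]'
cat > look.py <<'E'
from det import *
im=cams.capture('top')
for c in('red','yellow','green','white'):
    for st,ce,q in blobs(im,c,40):
        if 120<ce[0]<400 and 160<ce[1]<260 and st[4]<300:
            z=.015 if ce[0]>290 else .133
            m,a,L=axis('top',q,z)
            if L>.06: print(c,st[4],ce.round(1),m.round(4),a.round(1),L.round(3))
E
python3 look.py
```

```text
time_s: 18.8
tcp_pos: [0.5165, 0.2671, 0.2069]
ee_rot: [[-0.993, -0.119, 0.008], [-0.119, 0.993, 0.005], [-0.009, 0.004, -1.0]]
wrist_force: [-0.5, -0.2, 1.4]
gripper_width: 0.387
gripper_force: 0.0
red 273 [375.1 211.1] [ 0.4912 -0.371 ] -8.1 0.195
yellow 109 [180.9 220.6] [0.4587 0.2592] 7.2 0.086
green 267 [329.7 201.6] [ 0.5266 -0.2179] -4.4 0.197
white 225 [353.6 213.8] [ 0.4822 -0.2976] -2.3 0.198
```

```bash
python3 d.py .5266 -.2179 .2 85.6
```

```text
t 18.85 tcp [0.5151 0.2664 0.2042] yaw 96.78 shift [ 0.0458 -0.4823  0.0026] turn 1.86 j6 -126.6 tilt [0.004  0.0035] w 0.0342
```

```bash
python3 -m handwheel '[[[0,0,0,0.003,-0.03,0,0.034],[0,0,0,0.0043,-0.045,0,0.05],[0,0,0,0.0043,-0.045,0,0.05],[0,0,0,0.0043,-0.045,0,0.05],[0,0,0,0.0043,-0.045,0,0.05],[0,0,0,0.0043,-0.045,0,0.05],[0,0,0,0.0043,-0.045,0,0.05],[0,0,0,0.0043,-0.045,0,0.05],[0,0,0,0.0043,-0.045,0,0.05],[0,0,0,0.0043,-0.045,0,0.05],[0,0,0,0.0043,-0.0473,0,0.05]]]' && python3 -m handwheel '[[[0,0,0.9,0,0,0,0.05],[0,0,0.96,0,0,0.04,0.05],[0,0,0,0,0,0.04,0.05],[0,0,0,0,0,0.04,0.05],[0,0,0,0,0,0,0.05],[0,0,0,0,0,0,0.05]]]'; python3 d.py .5266 -.2179 .003 85.6
```

```text
time_s: 19.95
tcp_pos: [0.5245, -0.2202, 0.2006]
ee_rot: [[-0.993, -0.118, -0.002], [-0.118, 0.993, 0.001], [0.002, 0.001, -1.0]]
wrist_force: [1.1, -0.1, -0.3]
gripper_width: 0.573
gripper_force: 0.0
time_s: 20.55
tcp_pos: [0.5251, -0.2189, 0.0815]
ee_rot: [[-0.997, 0.076, -0.002], [0.076, 0.997, -0.0], [0.002, -0.001, -1.0]]
wrist_force: [0.4, 0.3, 0.8]
gripper_width: 0.577
gripper_force: 0.0
t 20.55 tcp [ 0.5251 -0.2189  0.0815] yaw 85.65 shift [-0.0015  0.0011  0.0785] turn 0.01 j6 -88.1 tilt [-0.0022 -0.0004] w 0.0502
```

```bash
python3 -m handwheel '[[[0,0,0,-0.0012,0.001,0.03,0.05],[0,0,0,0,0,0.03,0.05],[0,0,0,0,0,0.015,0.05],[0,0,0,0,0,0.003,0.05],[0,0,0,0,0,0,0.0],[0,0,0,0,0,0,0.0],[0,0,0,0,0,0,0.0],[0,0,0,0,0,0,0.0],[0,0,0,0,0,0,0.0],[0,0,0,0,0,0,0.0],[0,0,0,0,0,0,0]]]'; python3 d.py .5077 .3144 .003 96.8
```

```text
time_s: 21.65
tcp_pos: [0.527, -0.2179, 0.0045]
ee_rot: [[-0.997, 0.076, 0.001], [0.076, 0.997, -0.0], [-0.001, -0.0, -1.0]]
wrist_force: [-1.9, 0.4, 4.7]
gripper_width: 0.197
gripper_force: 30.0
t 21.65 tcp [ 0.527  -0.2179  0.0045] yaw 85.64 shift [0.0597 0.5293 0.0013] turn -1.86 j6 -88.2 tilt [ 0.0007 -0.0003] w 0.0171
```

```bash
python3 -m handwheel '[[[0,0,0,0,0,-0.03,0],[0,0,0,0,0,-0.04,0],[0,0,0,0,0,-0.04,0],[0,0,-0.6,0,0,-0.04,0],[0,0,-0.6,0,0,-0.035,0],[0,0,-0.66,0,0,0,0],[0,0,0,-0.0015,0.02,0,0],[0,0,0,-0.0034,0.04,0,0],[0,0,0,-0.0034,0.04,0,0],[0,0,0,-0.0034,0.04,0,0],[0,0,0,-0.0034,0.04,0,0],[0,0,0,-0.0034,0.04,0,0]]]' && python3 -m handwheel '[[[0,0,0,-0.0034,0.04,0,0],[0,0,0,-0.0034,0.04,0,0],[0,0,0,-0.0034,0.04,0,0],[0,0,0,-0.0034,0.04,0,0],[0,0,0,-0.0034,0.04,0,0],[0,0,0,-0.0034,0.04,0,0],[0,0,0,-0.0034,0.04,0,0],[0,0,0,-0.0013,0.02,0,0],[0,0,0,0,0.0109,0,0],[0,0,0,0,0,0,0],[0,0,0,0,0,0,0]]]'; python3 d.py .5077 .3144 .1225 96.8
```

```text
time_s: 22.85
tcp_pos: [0.5183, 0.0043, 0.1883]
ee_rot: [[-0.993, -0.118, -0.001], [-0.118, 0.993, 0.0], [0.001, 0.0, -1.0]]
wrist_force: [0.6, -0.4, -0.3]
gripper_width: 0.194
gripper_force: 30.0
time_s: 23.95
tcp_pos: [0.5071, 0.3133, 0.1886]
ee_rot: [[-0.993, -0.117, -0.001], [-0.117, 0.993, -0.001], [0.001, -0.001, -1.0]]
wrist_force: [-1.0, -0.4, -0.5]
gripper_width: 0.189
gripper_force: 30.0
t 23.95 tcp [0.5071 0.3133 0.1886] yaw 96.73 shift [-0.0008  0.001   0.0661] turn -0.01 j6 -130.5 tilt [-0.0009 -0.0009] w 0.0165
```

```bash
python3 -m handwheel '[[[0,0,0,-0.0006,0.0005,0.015,0],[0,0,0,0,0,0.02,0],[0,0,0,0,0,0.012,0],[0,0,0,0,0,0.006,0],[0,0,0,0,0,0.004,0],[0,0,0,0,0,0.003,0],[0,0,0,0,0,0.002,0],[0,0,0,0,0,0.002,0],[0,0,0,0,0,0.001,0],[0,0,0,0,0,0.001,0],[0,0,0,0,0,0.001,0],[0,0,0,0,0,0,0]]]'; python3 d.py .5077 .3144 .1225 96.8;  python3 -m handwheel '[[[0,0,0,0,0,0,0.034],[0,0,0,0,0,0,0.034],[0,0,0,0,0,0,0.034],[0,0,0,0,0,0,0.034],[0,0,0,0,0,0,0.034],[0,0,0,0,0,-0.02,0.034],[0,0,0,0,0,-0.03,0.034],[0,0,0,0,0,-0.03,0.034],[0,0,0,0,0,0,0.034]]]'; python3 look.py;python3 d.py .4822 -.2976 .2 87.7
```

```text
time_s: 25.15
tcp_pos: [0.5079, 0.3153, 0.1224]
ee_rot: [[-0.993, -0.118, 0.0], [-0.118, 0.993, 0.0], [-0.001, 0.0, -1.0]]
wrist_force: [-1.4, -0.9, 0.5]
gripper_width: 0.191
gripper_force: 30.0
t 25.15 tcp [0.5079 0.3153 0.1224] yaw 96.8 shift [ 0.0003 -0.0008 -0.0001] turn -0.0 j6 -130.6 tilt [0.0005 0.0003] w 0.0166
time_s: 26.05
tcp_pos: [0.5101, 0.3167, 0.207]
ee_rot: [[-0.993, -0.119, 0.008], [-0.119, 0.993, 0.006], [-0.009, 0.005, -1.0]]
wrist_force: [-0.0, 0.0, -0.1]
gripper_width: 0.39
gripper_force: 0.0
red 275 [375.1 211.2] [ 0.4912 -0.371 ] -8.2 0.195
yellow 106 [180.9 221. ] [0.4571 0.259 ] 7.4 0.083
green 159 [165.7 222.2] [0.4533 0.3064] 6.3 0.091
white 225 [353.6 213.8] [ 0.4822 -0.2976] -2.3 0.198
t 26.1 tcp [0.5088 0.316  0.2043] yaw 96.79 shift [ 0.0989 -0.6061  0.0019] turn 1.51 j6 -130.6 tilt [0.0039 0.0038] w 0.0341
```

```bash
python3 -m handwheel '[[[0,0,0,0.005,-0.03,0,0.034],[0,0,0,0.0072,-0.044,0,0.05],[0,0,0,0.0072,-0.044,0,0.05],[0,0,0,0.0072,-0.044,0,0.05],[0,0,0,0.0072,-0.044,0,0.05],[0,0,0,0.0072,-0.044,0,0.05],[0,0,0,0.0072,-0.044,0,0.05],[0,0,0,0.0072,-0.044,0,0.05],[0,0,0,0.0072,-0.044,0,0.05],[0,0,0,0.0072,-0.044,0,0.05],[0,0,0,0.0072,-0.044,0,0.05],[0,0,0,0.0072,-0.044,0,0.05]]]' && python3 -m handwheel '[[[0,0,0,0.0072,-0.044,0,0.05],[0,0,0,0.0072,-0.044,0,0.05],[0,0,0.75,0,0,0,0.05],[0,0,0.76,0,0,0.04,0.05],[0,0,0,0,0,0.04,0.05],[0,0,0,0,0,0.04,0.05],[0,0,0,0,0,0,0.05],[0,0,0,0,0,0,0.05]]]'; python3 d.py .4822 -.2976 .003 87.7
```

```text
time_s: 27.3
tcp_pos: [0.4838, -0.2069, 0.2007]
ee_rot: [[-0.993, -0.118, -0.002], [-0.118, 0.993, 0.001], [0.002, 0.001, -1.0]]
wrist_force: [-0.6, -0.2, 0.7]
gripper_width: 0.578
gripper_force: 0.0
time_s: 28.1
tcp_pos: [0.4807, -0.2944, 0.0815]
ee_rot: [[-0.999, 0.039, -0.002], [0.039, 0.999, -0.0], [0.002, -0.0, -1.0]]
wrist_force: [0.2, 0.3, 0.5]
gripper_width: 0.573
gripper_force: 0.0
t 28.1 tcp [ 0.4807 -0.2944  0.0815] yaw 87.76 shift [-0.0018 -0.0031  0.0785] turn 0.01 j6 -77.3 tilt [-0.0023 -0.    ] w 0.0499
```

```bash
python3 -m handwheel '[[[0,0,0,-0.0015,-0.0031,0.03,0.05],[0,0,0,0,0,0.03,0.05],[0,0,0,0,0,0.015,0.05],[0,0,0,0,0,0.003,0.05],[0,0,0,0,0,0,0.0],[0,0,0,0,0,0,0.0],[0,0,0,0,0,0,0.0],[0,0,0,0,0,0,0.0],[0,0,0,0,0,0,0.0],[0,0,0,0,0,0,0.0],[0,0,0,0,0,0,0]]]'; python3 d.py .4960 .4137 .003 96.8
```

```text
time_s: 29.2
tcp_pos: [0.4827, -0.2976, 0.0045]
ee_rot: [[-0.999, 0.04, 0.001], [0.04, 0.999, -0.0], [-0.001, -0.0, -1.0]]
wrist_force: [0.0, 1.7, 4.1]
gripper_width: 0.193
gripper_force: 30.0
t 29.2 tcp [ 0.4827 -0.2976  0.0045] yaw 87.73 shift [0.0148 0.7112 0.0013] turn -1.51 j6 -77.0 tilt [ 0.0007 -0.0003] w 0.0168
```

```bash
python3 -m handwheel '[[[0,0,0,0,0,-0.03,0],[0,0,0,0,0,-0.04,0],[0,0,0,0,0,-0.04,0],[0,0,-0.5,0,0,-0.04,0],[0,0,-0.5,0,0,-0.035,0],[0,0,-0.51,0,0,0,0],[0,0,0,-0.0028,0.02,0,0],[0,0,0,-0.0056,0.041,0,0],[0,0,0,-0.0056,0.041,0,0],[0,0,0,-0.0056,0.041,0,0],[0,0,0,-0.0056,0.041,0,0],[0,0,0,-0.0056,0.041,0,0]]]' && python3 -m handwheel '[[[0,0,0,-0.0056,0.041,0,0],[0,0,0,-0.0056,0.041,0,0],[0,0,0,-0.0056,0.041,0,0],[0,0,0,-0.0056,0.041,0,0],[0,0,0,-0.0056,0.041,0,0],[0,0,0,-0.0056,0.041,0,0],[0,0,0,-0.0056,0.041,0,0],[0,0,0,-0.0056,0.041,0,0],[0,0,0,-0.0056,0.041,0,0],[0,0,0,-0.0056,0.041,0,0],[0,0,0,-0.0056,0.041,0,0],[0,0,0,-0.0045,0.0287,0,0]]]' && python3 -m handwheel '[[[0,0,0,0,0,0,0],[0,0,0,0,0,0,0]]]'; python3 d.py .4960 .4137 .1225 96.8
```

```text
time_s: 30.4
tcp_pos: [0.4856, -0.0689, 0.1883]
ee_rot: [[-0.993, -0.118, -0.001], [-0.118, 0.993, 0.0], [0.001, 0.0, -1.0]]
wrist_force: [0.4, -0.2, -0.6]
gripper_width: 0.192
gripper_force: 30.0
time_s: 31.6
tcp_pos: [0.4947, 0.416, 0.1876]
ee_rot: [[-0.993, -0.119, -0.001], [-0.119, 0.993, -0.001], [0.001, -0.001, -1.0]]
wrist_force: [0.5, -0.3, -1.9]
gripper_width: 0.199
gripper_force: 30.0
time_s: 31.8
tcp_pos: [0.4947, 0.4136, 0.1874]
ee_rot: [[-0.993, -0.119, -0.002], [-0.119, 0.993, -0.002], [0.002, -0.002, -1.0]]
wrist_force: [0.1, 0.0, -1.0]
gripper_width: 0.193
gripper_force: 30.0
t 31.8 tcp [0.4947 0.4136 0.1874] yaw 96.82 shift [-0.0015  0.      0.0649] turn 0.0 j6 -137.4 tilt [-0.002 -0.002] w 0.0168
```

```bash
python3 -m handwheel '[[[0,0,0,-0.0008,-0.001,0.015,0],[0,0,0,0,0,0.02,0],[0,0,0,0,0,0.012,0],[0,0,0,0,0,0.006,0],[0,0,0,0,0,0.004,0],[0,0,0,0,0,0.002,0],[0,0,0,0,0,0.002,0],[0,0,0,0,0,0.001,0],[0,0,0,0,0,0.001,0],[0,0,0,0,0,0.001,0],[0,0,0,0,0,0.001,0],[0,0,0,0,0,0,0]]]'; python3 d.py .4960 .4137 .1225 96.8;  python3 -m handwheel '[[[0,0,0,0,0,0,0.034],[0,0,0,0,0,0,0.034],[0,0,0,0,0,0,0.034],[0,0,0,0,0,0,0.034],[0,0,0,0,0,0,0.034],[0,0,0,0,0,-0.02,0.034],[0,0,0,0,0,-0.03,0.034],[0,0,0,0,0,-0.03,0.034],[0,0,0,0,0,0,0.034]]]'; python3 look.py;python3 d.py .4912 -.371 .2 81.8
```

```text
time_s: 33.0
tcp_pos: [0.4962, 0.4128, 0.1237]
ee_rot: [[-0.993, -0.118, -0.0], [-0.118, 0.993, -0.0], [0.0, -0.0, -1.0]]
wrist_force: [0.1, -0.1, -0.4]
gripper_width: 0.191
gripper_force: 30.0
t 33.0 tcp [0.4962 0.4128 0.1237] yaw 96.78 shift [0.0001 0.0009 0.0012] turn -0.0 j6 -137.3 tilt [-0.0002 -0.0002] w 0.0166
time_s: 33.9
tcp_pos: [0.4983, 0.4147, 0.2095]
ee_rot: [[-0.993, -0.119, 0.008], [-0.119, 0.993, 0.007], [-0.008, 0.006, -1.0]]
wrist_force: [0.5, 0.3, 0.4]
gripper_width: 0.39
gripper_force: 0.0
red 277 [375.  211.1] [ 0.4912 -0.3709] -8.2 0.195
yellow 253 [179.1 203.3] [0.5147 0.2658] 6.8 0.199
white 95 [133.8 228.5] [0.4386 0.4058] 6.1 0.088
t 33.95 tcp [0.4971 0.4138 0.2067] yaw 96.79 shift [ 0.0987 -0.7786  0.0032] turn 2.5 j6 -137.3 tilt [0.0037 0.0044] w 0.034
```

```bash
python3 -m handwheel '[[[0,0,0,0.004,-0.03,0,0.034],[0,0,0,0.0056,-0.044,0,0.05],[0,0,0,0.0056,-0.044,0,0.05],[0,0,0,0.0056,-0.044,0,0.05],[0,0,0,0.0056,-0.044,0,0.05],[0,0,0,0.0056,-0.044,0,0.05],[0,0,0,0.0056,-0.044,0,0.05],[0,0,0,0.0056,-0.044,0,0.05],[0,0,0,0.0056,-0.044,0,0.05],[0,0,0,0.0056,-0.044,0,0.05],[0,0,0,0.0056,-0.044,0,0.05],[0,0,0,0.0056,-0.044,0,0.05]]]' && python3 -m handwheel '[[[0,0,0,0.0056,-0.044,0,0.05],[0,0,0,0.0056,-0.044,0,0.05],[0,0,0,0.0056,-0.044,0,0.05],[0,0,0,0.0056,-0.044,0,0.05],[0,0,0,0.0056,-0.044,0,0.05],[0,0,0,0.005,-0.0446,0,0.05],[0,0,1.25,0,0,0,0.05],[0,0,1.25,0,0,0.04,0.05],[0,0,0,0,0,0.04,0.05],[0,0,0,0,0,0.04,0.05],[0,0,0,0,0,0,0.05],[0,0,0,0,0,0,0.05]]]'; python3 d.py .4912 -.371 .003 81.8
```

```text
time_s: 35.15
tcp_pos: [0.4907, -0.107, 0.2029]
ee_rot: [[-0.993, -0.118, -0.002], [-0.118, 0.993, 0.0], [0.002, 0.0, -1.0]]
wrist_force: [1.2, 0.4, 0.3]
gripper_width: 0.572
gripper_force: 0.0
time_s: 36.35
tcp_pos: [0.49, -0.3721, 0.0834]
ee_rot: [[-0.99, 0.142, -0.002], [0.142, 0.99, 0.0], [0.002, -0.0, -1.0]]
wrist_force: [1.6, 0.1, 0.7]
gripper_width: 0.574
gripper_force: 0.0
t 36.35 tcp [ 0.49   -0.3721  0.0834] yaw 81.81 shift [-0.0012  0.0013  0.0804] turn 0.0 j6 -76.1 tilt [-0.0022  0.0001] w 0.0499
```

Before gripping, a quick check that red was not knocked aside.

Run:
```python
from det import *
im=cams.capture('side')
e=np.array([[.4912+s*.1*np.cos(np.radians(-8.2)),-.371+s*.1*np.sin(np.radians(-8.2)),.010] for s in(-1,1)])
print(proj('side',e).round(1))
for st,c,q in blobs(im,'red',30): print(st,c.round(1))
im=cams.capture('top')
for c in('yellow','green','white'):
    for st,ce,q in blobs(im,c,80):
        if 120<ce[0]<220 and 160<ce[1]<260: print(c,st[4],*[np.round(v,4) for v in axis('top',q,.133)])
```

```text
[[268.6 303.9]
 [334.4 301.3]]
[270 301  64   6 232] [300.9 303.4]
yellow 252 [0.5147 0.2659] 6.8638 0.1989
green 340 [0.5068 0.3128] 6.8765 0.1984
white 220 [0.4958 0.4126] 6.8938 0.1984
```

```bash
python3 -m handwheel '[[[0,0,0,-0.001,0.001,0.03,0.05],[0,0,0,0,0,0.025,0.05]]]'
```

```text
time_s: 36.65
tcp_pos: [0.4937, -0.3719, 0.0315]
ee_rot: [[-0.99, 0.143, 0.006], [0.143, 0.99, -0.003], [-0.007, -0.002, -1.0]]
wrist_force: [-0.9, -1.1, -0.5]
gripper_width: 0.575
gripper_force: 0.0
```

Red is in place, and the three placed canes sit correctly.

```bash
python3 -m handwheel '[[[0,0,0,0,0,0.02,0.05],[0,0,0,0,0,0.005,0.05],[0,0,0,0,0,0,0.0],[0,0,0,0,0,0,0.0],[0,0,0,0,0,0,0.0],[0,0,0,0,0,0,0.0],[0,0,0,0,0,0,0.0],[0,0,0,0,0,0,0.0],[0,0,0,0,0,0,0]]]'; python3 d.py .5195 .2151 .003 96.8
```

```text
time_s: 37.55
tcp_pos: [0.4918, -0.3714, 0.0047]
ee_rot: [[-0.99, 0.143, 0.001], [0.143, 0.99, -0.001], [-0.001, -0.001, -1.0]]
wrist_force: [-1.4, 0.1, 4.0]
gripper_width: 0.193
gripper_force: 30.0
t 37.55 tcp [ 0.4918 -0.3714  0.0047] yaw 81.8 shift [0.0563 0.5845 0.0013] turn -2.5 j6 -76.2 tilt [ 0.0009 -0.0007] w 0.0168
```

```bash
python3 -m handwheel '[[[0,0,0,0,0,-0.03,0],[0,0,0,0,0,-0.04,0],[0,0,-0.6,0,0,-0.04,0],[0,0,-0.6,0,0,-0.04,0],[0,0,-0.6,0,0,-0.035,0],[0,0,-0.7,0,0,0,0],[0,0,0,-0.0034,0.02,0,0],[0,0,0,-0.0068,0.041,0,0],[0,0,0,-0.0068,0.041,0,0],[0,0,0,-0.0068,0.041,0,0],[0,0,0,-0.0068,0.041,0,0],[0,0,0,-0.0068,0.041,0,0]]]' && python3 -m handwheel '[[[0,0,0,-0.0068,0.041,0,0],[0,0,0,-0.0068,0.041,0,0],[0,0,0,-0.0068,0.041,0,0],[0,0,0,-0.0068,0.041,0,0],[0,0,0,-0.0068,0.041,0,0],[0,0,0,-0.0068,0.041,0,0],[0,0,0,-0.0068,0.041,0,0],[0,0,0,-0.0068,0.041,0,0],[0,0,0,-0.0049,0.0261,0,0],[0,0,0,0,0,0,0],[0,0,0,0,0,0,0]]]'; python3 d.py .5195 .2151 .1225 96.8
```

```text
time_s: 38.75
tcp_pos: [0.5013, -0.1415, 0.1882]
ee_rot: [[-0.993, -0.118, -0.001], [-0.118, 0.993, 0.001], [0.001, 0.001, -1.0]]
wrist_force: [0.6, 0.7, -0.6]
gripper_width: 0.192
gripper_force: 30.0
time_s: 39.85
tcp_pos: [0.5183, 0.2154, 0.1879]
ee_rot: [[-0.993, -0.119, -0.002], [-0.119, 0.993, -0.001], [0.002, -0.001, -1.0]]
wrist_force: [-0.4, -0.4, -1.1]
gripper_width: 0.193
gripper_force: 30.0
t 39.85 tcp [0.5183 0.2154 0.1879] yaw 96.83 shift [-0.0012 -0.0004  0.0654] turn 0.01 j6 -122.2 tilt [-0.002 -0.001] w 0.0168
```

```bash
python3 -m handwheel '[[[0,0,0,-0.0008,-0.001,0.015,0],[0,0,0,0,0,0.02,0],[0,0,0,0,0,0.012,0],[0,0,0,0,0,0.006,0],[0,0,0,0,0,0.004,0],[0,0,0,0,0,0.002,0],[0,0,0,0,0,0.002,0],[0,0,0,0,0,0.001,0],[0,0,0,0,0,0.001,0],[0,0,0,0,0,0.001,0],[0,0,0,0,0,0.001,0],[0,0,0,0,0,0,0]]]'; python3 d.py .5195 .2151 .1225 96.8;  python3 -m handwheel '[[[0,0,0,0,0,0,0.034],[0,0,0,0,0,0,0.034],[0,0,0,0,0,0,0.034],[0,0,0,0,0,0,0.034],[0,0,0,0,0,0,0.034],[0,0,0,0,0,-0.02,0.034],[0,0,0,0,0,-0.03,0.034],[0,0,0,0,0,-0.03,0.034],[0,0,0,0,0,0,0.034]]]'; python3 -m handwheel '[[[0,0,0,0,-0.02,0,0.034],[0,0,0,0,-0.045,0,0.034],[0,0,0,0,-0.045,0,0.034],[0,0,0,0,-0.045,0,0.034],[0,0,0,0,-0.045,0,0.034],[0,0,0,0,-0.045,0,0.034],[0,0,0,0,-0.045,0,0.034],[0,0,0,0,-0.045,0,0.034],[0,0,0,0,-0.02,0,0.034],[0,0,0,0,0,0,0.034]]]'
python3 - <<'E'
from det import *
im=cams.capture('top')
c0,s0=np.cos(.118),np.sin(.118)
for c in('red','yellow','green','white'):
    for st,ce,q in blobs(im,c,80):
        if 120<ce[0]<220 and 160<ce[1]<260:
            m,a,L=axis('top',q,.133); d=m-[.5077,.3144]; print(c,st[4],np.round([c0*d[0]+s0*d[1],-s0*d[0]+c0*d[1]],4),round(a-6.76,2),round(L,3))
snap('side','s9.png',(200,90,360,220),5)
E
```

```text
time_s: 41.05
tcp_pos: [0.5199, 0.2144, 0.1238]
ee_rot: [[-0.993, -0.118, -0.0], [-0.118, 0.993, -0.0], [0.0, -0.0, -1.0]]
wrist_force: [-0.3, 0.2, -0.1]
gripper_width: 0.193
gripper_force: 30.0
t 41.05 tcp [0.5199 0.2144 0.1238] yaw 96.78 shift [0.0003 0.0007 0.0013] turn -0.0 j6 -122.1 tilt [-0.0001 -0.0001] w 0.0168
time_s: 41.95
tcp_pos: [0.5224, 0.2158, 0.2088]
ee_rot: [[-0.993, -0.119, 0.009], [-0.119, 0.993, 0.005], [-0.009, 0.004, -1.0]]
wrist_force: [0.5, -0.2, 0.2]
gripper_width: 0.392
gripper_force: 0.0
time_s: 42.95
tcp_pos: [0.5615, -0.1406, 0.2028]
ee_rot: [[-0.994, -0.114, -0.001], [-0.114, 0.994, -0.0], [0.001, 0.0, -1.0]]
wrist_force: [-0.7, 0.5, -1.0]
gripper_width: 0.394
gripper_force: 0.0
red 357 [ 0.0002 -0.1029] 0.24 0.199
yellow 258 [-0.0021 -0.0515] 0.43 0.199
green 341 [-0.0011 -0.0014] 0.08 0.198
white 218 [0.0009 0.099 ] 0.15 0.201
```

View pics/s9.png

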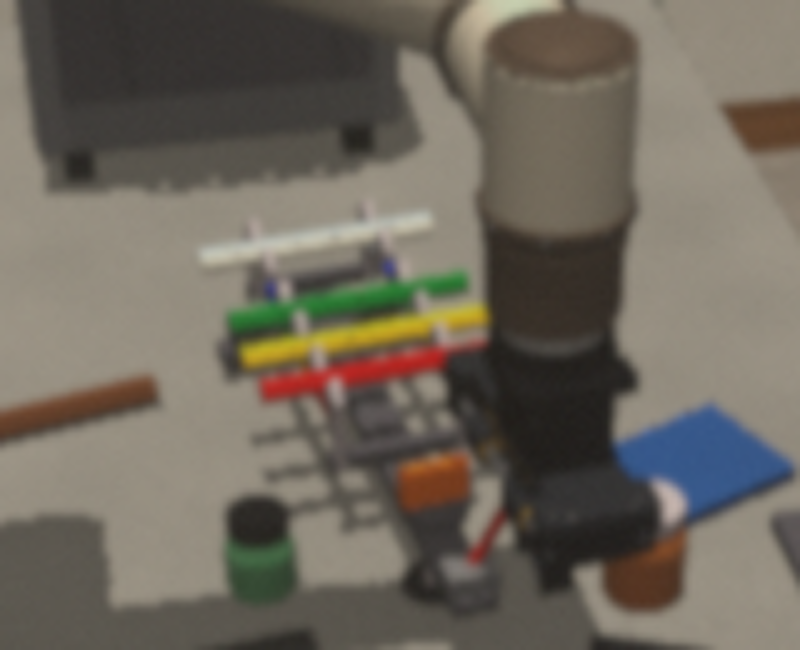

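The side view shows white, green, yellow and red seated in their notches between the teeth, from (315,240) down to (375,370). The blue notch is empty, and the lever is still over at (488,535). Hand in.

```bash
python3 -c "
from station import r
print(r.finish_job())"
```

```text
the job is handed in; nothing more can be done
None
```

I levelled the rest, threw the clamp lever over and laid the red, yellow, green and white canes in their own notches, within about 3 mm and 0.5° by camera; there was no blue cane, and the job is handed in (no verdict came back).

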